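Set the telescopic stand leg to its next hole

TASK

The telescopic support leg held in the bench vise has been left between two holes. Draw the inner tube slowly out to the next hole, until its sprung button pops up through it, without forcing the button against the edge of the hole; then swing the clamp lever fully shut against the tube and let go. Do not disturb the wrench, the socket or the can on the bench.

Things in the scene. Friction and masses are not known exactly. Their poses are not given: they have to be found in the camera images.
- vise: fixed bench vise, footprint 170 x 200 mm, jaw tops 172 mm high, holding a telescopic leg level. Origin under its middle, on the bench. +x is the direction in which the leg sticks out and the inner tube is drawn out; +z up. The leg's axis runs straight above this x axis, 152 mm high. The jaws end at x = 58 mm
- hole_about (a point): about where the next hole outwards is (the last before the collar): a point on the leg's axis, 152 mm high, at x = 143 mm of the vise. Outer tube: steel, 32 mm square, with holes 12.5 mm long every 63 mm in its 4 mm top wall. It was clamped by eye: the real holes lie, all together, up to 20 mm off this either way along the leg, which is not measured
- collar (a point): centre of the dark clamp collar at the outer tube's mouth, fixed, on the leg's axis at x = 227 mm of the vise; 34 mm long, 54 mm wide, 52 mm tall
- leg_grip (a point): on the axis of the inner tube (aluminium, 23 mm square, 4 N of sliding friction plus up to 3 N from the button), mid bare stretch between collar and rubber foot (56 mm disc, near face 89 mm farther out): grip across from above. Moves with the tube; its x axis points outwards along it. Starts 313 to 319 mm along the vise's x
- button: steel spring button, 9 mm, in the inner tube 205 mm inwards of leg_grip; origin: top centre. Starts hidden under the outer tube's top wall between the last two holes, top 164 mm high. At a hole it rises to 172 mm in about 0.2 s (4 mm proud) and stops the tube dead, with 1.75 mm play each way. Catches surely only in a slow slide (30 mm/s or less); over 20 N on it damages it
- lever (a joint): clamp lever, swinging level about an upright pin on the collar: 0 = open, sticking out square to the leg (the vise's +y); 1.5 = fully shut, lying back along the outer tube's side (the vise's -x). Stiff hinge (0.12 N m), stays where it is left; starts at 0 to 0.35
- lever_hinge (a point): the lever's pin, at x = 227, y = 38, z = 152 mm of the vise. The lever is a steel bar 10 mm thick and 18 mm tall (143 to 161 mm high) reaching 85 mm from the pin; this point's y axis runs along the bar to its tip, -x is the way the bar moves as it shuts
- wrench: loose open wrench, 180 mm, lying flat on the bench; bystander. Origin at its middle underside
- socket: loose steel socket, 28 mm across, 40 mm tall, standing on the bench; bystander. Origin under its centre
- can: loose grey can, 64 mm across, 110 mm tall, standing on the bench; bystander. Origin under its centre

How it is judged:
By the outcome, as a careful person would: the job done as asked, in the order asked, and still so for the second after the job is handed in, with the robot touching nothing.
It also fails if it takes over 51 s, if anything falls off the work surface, if the arm or the gripper's body presses on something with over 40 N, if the wrist force passes 120 N, or if a joint passes its speed limit or range.

ROBOT

A 6-joint arm with a two-finger parallel gripper is mounted at the origin on the work surface. World frame = base frame: x ahead of the robot, y to its left, z up, the work surface at z = 0. Lengths are in m, angles in rad, forces in N, time in s.
With the tool pointing down it reaches from about 0.375 to 0.925 m from the base axis. Payload 5.7 kg.
Tool frame: the origin (TCP) lies on the front face of the gripper's body, between the roots of the fingers; the fingertips stand 73 mm ahead of it and the grasp point (between the pads) lies 54 mm ahead of it; z points along the fingers, y is the line along which they close (so a half turn about z gives the same grasp; the last joint's range is limited). The gripper opens to 85 mm and grips with 20 to 120 N. Pads are 22 mm wide; open, the fingers measure 114 mm over their backs; the gripper's body (76 mm by 85 mm) begins 54 mm behind the grasp point. The pads swing forward as they close: fully open they stand 13 mm farther back than shut.
Start: joints at [0.992, 0.359, 1.51, -0, 1.272, -0.115], TCP at [0.268, 0.537, 0.304] pointing down, gripper open.
Joint ranges: [-2.97, 2.97], [-1.01, 2.36], [0.21, 2.38], [-0.96, 4.11], [0.2, 2.71], [-2.98, 2.98]. Speed limits (rad/s): [2.39, 2.39, 3.14, 3.14, 3.14, 3.14].

INTERFACE

Orientations are given as [roll, pitch, yaw] about the fixed x, y, z axes, in that order (R = Rz(yaw) Ry(pitch) Rx(roll)).
In Python, from workcell import manip, viewer gives the robot as it stands.
- The arm moves only by the shell command python3 -m creep 'ROWS' [FORCE]. ROWS is a JSON object of lists of equal length, an entry for each row: "offset": the shift along the tool's x, y, z in m, a list of three; "dr": the turn, a rotation vector about the tool's x, y, z in degrees, a list of three; "gripper": the gripper command: -1 is shut, 1 is fully open, values between are in proportion. In form: {"offset": [[dx, dy, dz], ...], "dr": [[rx, ry, rz], ...], "gripper": [gripper, ...]}. A call has 1 to 20 rows; each row shifts and turns the commanded pose from where the row before left it, along the tool's axes as they then stand; what a row does not reach is not made up. A row lasts 1/12 s, in which the tool goes at most 41.7 mm and 7.16 degrees, less where a joint would pass 70% of its speed; a pose out of reach is approached as far as the arm can. A call with a gripper value outside its range is refused whole. The fingers move at their own pace and stop on an object; FORCE is the grip in N (left out, the last holds). Time passes only in rows, so rows that do not move let the fingers close. It gives the time, the measured TCP pose, the force, the opening and the grip force at its end, in the units of the state.
- manip.get_obs(): the state, without advancing time (a new reading comes with each control period).
- viewer.grab_frame(name): name is "scene" or "top" or "wrist"; returns a dict with "color" (400x640x3 uint8, blue, green, red), "z_map" (400x640 float32, m along the optical axis (not along the pixel's ray), 0 where there is no reading), "mtx" (3x3 intrinsics, pixels), "distortion" ([k1, k2, p1, p2, k3] as OpenCV has them; the pictures are not rectified), "R" (3x3) and "t" (3): a world point X has camera coordinates R X + t; the wrist camera has in their place "T_tool_cam" (4x4, takes a point from camera to tool coordinates, whose origin is the TCP and whose axes are the flange's). Camera axes: x right, y down, z forward; pixel columns grow to the right and rows downward; lengths in m; the calibration is good to about 2 mm. A picture is of the moment at which its call begins: read the wrist's pose just before it.
- manip.sign_off(): hands the job in; it is judged then, once.
The state is a dict: "time": time; "joint_pos": joint angles; "joint_velocities": joint speeds; "tau": joint torques, N m; "tool_pos": TCP position; "orientation": TCP orientation; "ft_force": force on the tool from outside, world axes, zero at the start; "torque": the same for the moment, N m; "opening": opening from 0.0 (shut) to 1.0 (fully open); "grip_force": force on a finger pad.
Only numpy, scipy, OpenCV 4.12 (cv2) and the standard library are available. Lean on these libraries where they do the work, as an engineer would, in place of code of your own. Each camera call takes 0.05 s, during which the arm holds its last target. There are 200 camera calls.

## Working session

There is one attempt and no reset: what is moved stays moved. The work goes in short steps, Python scripts to look and compute and a shell command to move; the robot and the scene stay as the last step left them, time stands still between calls to the robot, and variables do not carry over. Pictures are saved under pics/ and viewed, at most 10 in all, crops included, and the job is handed in when it is done.

```bash
mkdir -p pics; ls; cat > h.py <<'E'
import numpy as np, cv2, pickle
from workcell import manip, viewer
from scipy.spatial.transform import Rotation as Rot
def snap(name,save):
    o=manip.get_obs(); f=viewer.grab_frame(name)
    if 'T_tool_cam' in f:
        T=np.eye(4); T[:3,:3]=Rot.from_euler('xyz',o['orientation']).as_matrix(); T[:3,3]=o['tool_pos']
        W=T@np.array(f['T_tool_cam'])
    else:
        W=np.eye(4); R=np.array(f['R']); W[:3,:3]=R.T; W[:3,3]=-R.T@np.array(f['t'])
    f['W']=W; cv2.imwrite(f'pics/{save}.png',f['color']); pickle.dump(f,open(f'pics/{save}.pkl','wb')); return f
def load(s): return pickle.load(open(f'pics/{s}.pkl','rb'))
def ray(f,u,v):
    p=cv2.undistortPoints(np.array([[[u,v]]],float),np.array(f['mtx']),np.array(f['distortion']))[0,0]
    return f['W'][:3,:3]@np.array([p[0],p[1],1]),f['W'][:3,3]
def at_z(f,u,v,z):
    d,c=ray(f,u,v); return c+d*(z-c[2])/d[2]
def at_d(f,u,v):
    d,c=ray(f,u,v); return c+d*float(f['z_map'][int(v),int(u)])
E
python3 - <<'E'
from h import *
o=manip.get_obs(); print({k:np.round(v,3) for k,v in o.items()})
for n in ('top','scene'): snap(n,n+'0')
E
```

```text
pics
{'time': np.float64(0.0), 'joint_pos': array([ 0.992,  0.359,  1.511,  0.   ,  1.273, -0.115]), 'joint_velocities': array([-0.002, -0.   ,  0.   ,  0.001,  0.003, -0.001]), 'tau': array([ 1.0000e-03, -5.2765e+01, -2.7861e+01, -0.0000e+00,  1.3000e-02,
        0.0000e+00]), 'tool_pos': array([0.268, 0.536, 0.303]), 'orientation': array([-3.14 , -0.   ,  2.678]), 'ft_force': array([ 1.217, -0.214,  0.568]), 'torque': array([-0.018, -0.011,  0.005]), 'grip_force': np.float64(0.0), 'opening': np.float64(1.001)}
```

View pics/top0.png

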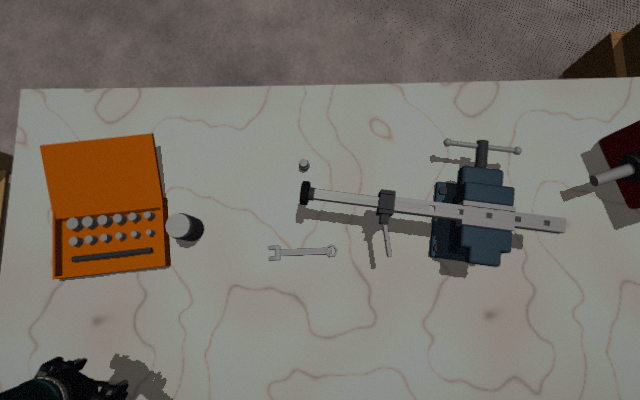

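View pics/scene0.png

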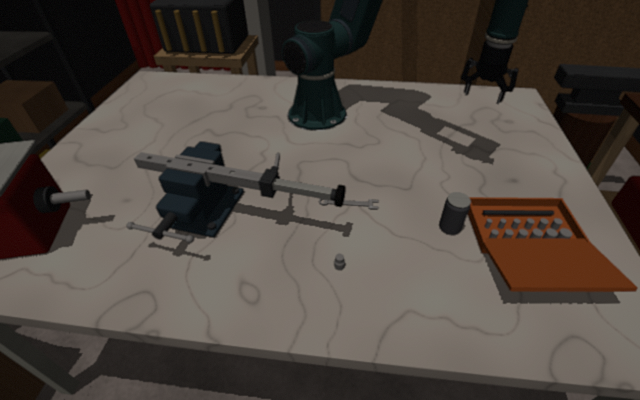

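The top view shows the leg running from the foot (307,193) to the rear end (565,225), the collar at (386,202) and the lever tip at (389,255). The wrench is at (302,252), the socket at (304,165) and the can at (185,227).

```bash
python3 - <<'E'
from h import *
f=load('top0'); print(f['W'].round(3).tolist(), f['mtx'][0][0])
P=lambda n,u,v,z: print(n,at_z(f,u,v,z).round(4), at_d(f,u,v).round(4))
P('foot',307,193,.18);P('inner',345,198,.1635);P('collar',386,202,.178);P('out1',415,206,.168);P('hole488',488,215,.168);P('out2',540,221,.168);P('end',565,225,.168)
P('levtip',389,255,.161);P('levroot',385,222,.161)
P('wr1',272,253,.005);P('wr2',333,251,.005);P('sock',304,162,.04);P('can',178,227,.11)
cv2.imwrite('pics/c1.png',cv2.resize(f['color'][150:280,285:575],None,fx=2.7,fy=2.7,interpolation=cv2.INTER_CUBIC))
E
```

```text
[[-0.015, -0.986, 0.165, 0.465], [-1.0, 0.017, 0.01, 0.093], [-0.013, -0.165, -0.986, 1.101], [0.0, 0.0, 0.0, 1.0]] 416.5394103357383
foot [0.6282 0.144  0.18  ] [0.6286 0.1441 0.1781]
inner [0.618  0.0584 0.1635] [0.618  0.0584 0.1636]
collar [ 0.605  -0.0325  0.178 ] [ 0.6047 -0.0322  0.1803]
out1 [ 0.5963 -0.0986  0.168 ] [ 0.5959 -0.098   0.1707]
hole488 [ 0.5733 -0.2595  0.168 ] [ 0.576  -0.2684  0.1445]
out2 [ 0.5581 -0.3719  0.168 ] [ 0.558  -0.3713  0.1692]
end [ 0.5485 -0.425   0.168 ] [ 0.5484 -0.4247  0.1684]
levtip [ 0.488  -0.0367  0.161 ] [ 0.488  -0.0363  0.1641]
levroot [ 0.5619 -0.0307  0.161 ] [ 0.5605 -0.0289  0.1746]
wr1 [0.5018 0.2463 0.005 ] [0.5019 0.2469 0.0008]
wr2 [0.5043 0.087  0.005 ] [ 0.5046  0.087  -0.0009]
sock [0.7356 0.1589 0.04  ] [0.7365 0.1591 0.0366]
can [0.5637 0.4563 0.11  ] [0.5635 0.4558 0.1113]
```

View pics/c1.png

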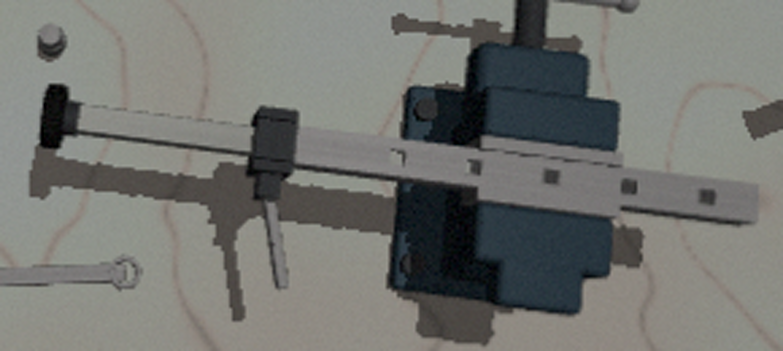

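The crop shows the hole nearest the collar at (398,158), the next one at (475,167), and the collar centre at about (275,143). That puts the hole near x = 126 mm on the vise. I'm moving above the grip point with the jaws across the tube.

```bash
python3 -m creep '{"offset":[[0,0,0],[0,0,0],[0,0,0],[0,0,0],[0,0,0],[0,0,0],[0,0,0],[0,0,0],[0,0,0],[0,0,0],[-0.0284,0.0276,-0.0018],[-0.0284,0.0276,-0.0018],[-0.0284,0.0276,-0.0018],[-0.0284,0.0276,-0.0018],[-0.0284,0.0276,-0.0018],[-0.0284,0.0276,-0.0018],[-0.0284,0.0276,-0.0018],[-0.0284,0.0276,-0.0018],[-0.0284,0.0276,-0.0018],[-0.0284,0.0276,-0.0018]],"dr":[[0,0,7.15],[0,0,7.15],[0,0,7.15],[0,0,7.15],[0,0,7.15],[0,0,7.15],[0,0,7.15],[0,0,7.15],[0,0,7.15],[0,0,7.15],[0,0,0],[0,0,0],[0,0,0],[0,0,0],[0,0,0],[0,0,0],[0,0,0],[0,0,0],[0,0,0],[0,0,0]],"gripper":[1,1,1,1,1,1,1,1,1,1,1,1,1,1,1,1,1,1,1,1]}' 
python3 -m creep '{"offset":[[-0.0284,0.0276,-0.0018],[-0.0284,0.0276,-0.0018],[-0.0284,0.0276,-0.0018],[-0.0284,0.0276,-0.0018],[-0.0284,0.0276,-0.0018],[0,0,0],[0,0,0]],"dr":[[0,0,0],[0,0,0],[0,0,0],[0,0,0],[0,0,0],[0,0,0],[0,0,0]],"gripper":[1,1,1,1,1,1,1]}' 
python3 - <<'E'
from h import *
f=snap('wrist','w1'); print(f['W'].round(3).tolist())
E
```

```text
time: 1.77
tool_pos: [0.5023, 0.2148, 0.3217]
orientation: [-3.141, 0.0, 1.43]
ft_force: [0.6, 0.5, 0.2]
opening: 1.001
grip_force: 0.0
time: 2.35
tool_pos: [0.6194, 0.0547, 0.3302]
orientation: [-3.141, 0.0, 1.426]
ft_force: [0.2, 1.0, -0.0]
opening: 0.999
grip_force: 0.0
[[0.99, -0.134, -0.046, 0.632], [-0.142, -0.938, -0.317, 0.136], [-0.001, 0.32, -0.947, 0.401], [0.0, 0.0, 0.0, 1.0]]
```

View pics/w1.png

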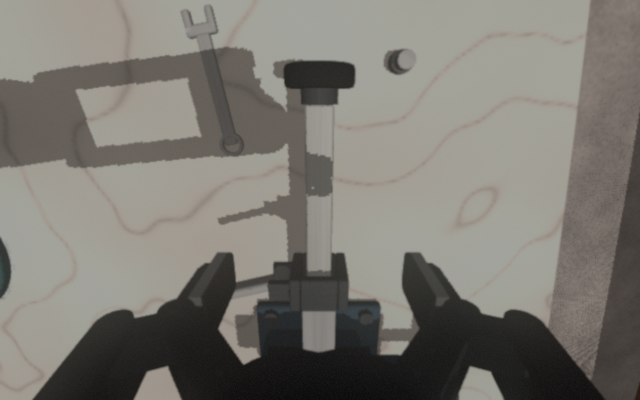

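The wrist view shows the inner tube vertical on column ~320, from the ferrule at y≈104 to the collar at y≈255–310. The foot disc is at y 62–88, and the wrench and socket are clear of the fingers.

```bash
python3 - <<'E'
from h import *
f=load('w1')
z=.1635
a=(at_z(f,306,120,z)+at_z(f,334,120,z))/2; b=(at_z(f,307,260,z)+at_z(f,331,260,z))/2
c=(at_z(f,296,280,.178)+at_z(f,346,280,.178))/2
d=a-b; print('a,b',a.round(4),b.round(4),'yaw',np.degrees(np.arctan2(d[1],d[0])))
print('width',np.linalg.norm(at_z(f,306,120,z)-at_z(f,334,120,z)), at_d(f,320,120)[2],at_d(f,320,240)[2])
print('collar top front/back',at_z(f,320,254,.178).round(4),at_z(f,320,278,.178).round(4),at_z(f,320,306,.178).round(4))
print('ferrule',at_z(f,320,104,z).round(4),'disc',at_z(f,320,88,.18).round(4))
for v in range(225,345,5): print(v,at_d(f,320,v).round(4))
E
```

```text
a,b [0.6304 0.1184 0.1635] [ 0.6118 -0.0057  0.1635] yaw 81.51311439711358
width 0.022019144665515526 0.164580005095571 0.16428054881758217
collar top front/back [0.6147 0.0086 0.178 ] [ 0.6113 -0.0153  0.178 ] [ 0.6071 -0.0451  0.178 ]
ferrule [0.632  0.1304 0.1635] disc [0.6335 0.1415 0.18  ]
225 [0.6177 0.0295 0.1644]
230 [0.6171 0.0247 0.1644]
235 [0.6163 0.0191 0.1629]
240 [0.6157 0.0149 0.1643]
245 [0.615  0.0099 0.1642]
250 [0.6142 0.0048 0.1641]
255 [ 0.6135 -0.0007  0.1636]
260 [ 0.6129 -0.005   0.165 ]
265 [ 0.6121 -0.0101  0.1651]
270 [ 0.6113 -0.016   0.1642]
275 [ 0.6105 -0.0218  0.1635]
280 [ 0.611  -0.0177  0.1774]
285 [ 0.6104 -0.0222  0.1785]
290 [ 0.6096 -0.0272  0.1788]
295 [ 0.6089 -0.0322  0.1793]
300 [ 0.6081 -0.0379  0.1789]
305 [ 0.6074 -0.0431  0.1792]
310 [ 0.6065 -0.0494  0.1782]
315 [ 0.6047 -0.0627  0.1693]
320 [ 0.6038 -0.0686  0.1693]
325 [ 0.603  -0.0747  0.1692]
330 [ 0.602  -0.0817  0.1683]
335 [ 0.6012 -0.0871  0.1692]
340 [ 0.6003 -0.0934  0.1692]
```

```bash
python3 -m creep '{"offset":[[0,0,0.025],[0,0,0.025],[0,0,0.025],[0,0,0.025],[0,0,0.015],[0,0,0.009],[0,0,0],[0,0,0],[0,0,0],[0,0,0],[0,0,0],[0,0,0],[0,0,0],[0,0,0]],"dr":[[0,0,0],[0,0,0],[0,0,0],[0,0,0],[0,0,0],[0,0,0],[0,0,0],[0,0,0],[0,0,0],[0,0,0],[0,0,0],[0,0,0],[0,0,0],[0,0,0]],"gripper":[1,1,1,1,1,1,1,0,-0.3,-1,-1,-1,-1,-1]}' 20
python3 - <<'E'
from h import *
f=snap('wrist','w2')
t=load('top0'); g=snap('top','t1')
for u,v,z,n in((432.4,208.5,.168,'hole'),(460.9,212,.168,'hole2'),(489,215.5,.168,'hole3'),(518,219.3,.168,'h4'),(547,223,.168,'h5'),(386.9,201,.178,'collar')): print(n,at_z(t,u,v,z).round(4))
c=lambda h:cv2.resize(h['color'][185:225,395:475],None,fx=5,fy=5,interpolation=cv2.INTER_CUBIC)
x=cv2.resize(f['color'],(800,500))[:,200:600]
cv2.imwrite('pics/c2.png',np.vstack([x,c(g)]))
E
```

```text
time: 3.57
tool_pos: [0.6197, 0.0565, 0.208]
orientation: [3.138, -0.0, 1.429]
ft_force: [3.1, -0.3, 4.9]
opening: 0.264
grip_force: 27.9
hole [ 0.59   -0.1372  0.168 ]
hole2 [ 0.581  -0.2001  0.168 ]
hole3 [ 0.5721 -0.2616  0.168 ]
h4 [ 0.5626 -0.3244  0.168 ]
h5 [ 0.5535 -0.3866  0.168 ]
collar [ 0.6072 -0.0346  0.178 ]
```

```bash
python3 - <<'E'
import cv2; a=cv2.imread('pics/c2.png'); cv2.imwrite('pics/c2b.png',cv2.convertScaleAbs(cv2.hconcat([a[:500],cv2.resize(a[500:],(400,500))]),alpha=1.5))
E
```

```text
(no output)
```

View pics/c2b.png

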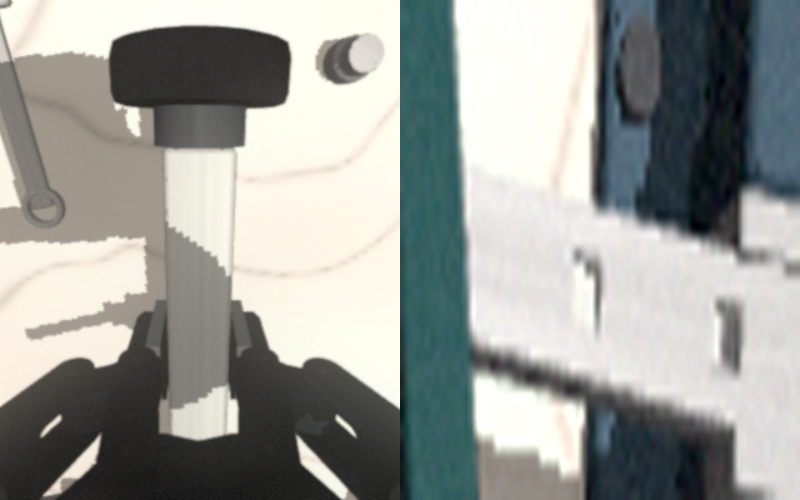

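The tube is held squarely. The target hole is visible from the top camera at about pixel (432,208), near vise x ≈ 123 mm, so I expect a pull of 10–17 mm. I'll start slowly.

```bash
cat > chk.py <<'E'
from h import *
import sys
p=manip.get_obs(); g=snap('top','t'+sys.argv[1]); b=load('t1')
d=np.abs(g['color'][203:214,426:439].astype(int)-b['color'][203:214,426:439]).sum(2)
print('pos',(p['tool_pos']@np.array([.144,.9896,0])-(.144*.6197+.9896*.0565))*1000,'F',p['ft_force'].round(1),'diff',d.max(),d.sum())
E
python3 -m creep '{"offset":[[0.0005,0,0],[0.001,0,0],[0.001,0,0],[0.001,0,0],[0.001,0,0],[0.001,0,0],[0.0005,0,0],[0.0005,0,0],[0.0005,0,0]],"dr":[[0,0,0],[0,0,0],[0,0,0],[0,0,0],[0,0,0],[0,0,0],[0,0,0],[0,0,0],[0,0,0]],"gripper":[-1,-1,-1,-1,-1,-1,-1,-1,-1]}'; python3 chk.py 2
python3 -m creep '{"offset":[[0.0005,0,0],[0.0005,0,0],[0.0005,0,0],[0,0,0]],"dr":[[0,0,0],[0,0,0],[0,0,0],[0,0,0]],"gripper":[-1,-1,-1,-1]}'; python3 chk.py 3
```

```text
time: 4.42
tool_pos: [0.6204, 0.0615, 0.208]
orientation: [3.139, 0.003, 1.43]
ft_force: [2.1, -9.2, 6.1]
opening: 0.262
grip_force: 28.2
pos 5.03651375858305 F [ 2.1 -9.2  6.1] diff 83 1023
time: 4.8
tool_pos: [0.6207, 0.0631, 0.208]
orientation: [3.139, 0.003, 1.43]
ft_force: [2.3, -8.3, 6.2]
opening: 0.262
grip_force: 28.2
pos 6.643167502544261 F [ 2.3 -8.3  6.2] diff 297 1774
```

```bash

python3 -m creep '{"offset":[[0.0005,0,0],[0.0005,0,0],[0.0005,0,0],[0.0005,0,0],[0,0,0]],"dr":[[0,0,0],[0,0,0],[0,0,0],[0,0,0],[0,0,0]],"gripper":[-1,-1,-1,-1,-1]}'; python3 chk.py 4
python3 -m creep '{"offset":[[0.0005,0,0],[0.0005,0,0],[0,0,0],[0,0,0]],"dr":[[0,0,0],[0,0,0],[0,0,0],[0,0,0]],"gripper":[-1,-1,-1,-1]}'; python3 chk.py 5
python3 - <<'E'
from h import *
c=lambda s:cv2.resize(load(s)['color'][195:222,415:450],None,fx=10,fy=10,interpolation=cv2.INTER_NEAREST)
cv2.imwrite('pics/c3.png',cv2.convertScaleAbs(np.vstack([np.hstack([c('t1'),c('t3')]),np.hstack([c('t4'),c('t5')])]),alpha=1.3))
E
```

```text
time: 5.27
tool_pos: [0.621, 0.065, 0.208]
orientation: [3.139, 0.003, 1.43]
ft_force: [1.9, -7.4, 6.7]
opening: 0.261
grip_force: 28.2
pos 8.641573870912245 F [ 1.9 -7.4  6.7] diff 316 2866
time: 5.65
tool_pos: [0.6211, 0.0661, 0.208]
orientation: [3.139, 0.003, 1.43]
ft_force: [1.4, -7.4, 6.6]
opening: 0.265
grip_force: 28.2
pos 9.699121309505149 F [ 1.4 -7.4  6.6] diff 343 3665
```

View pics/c3.png

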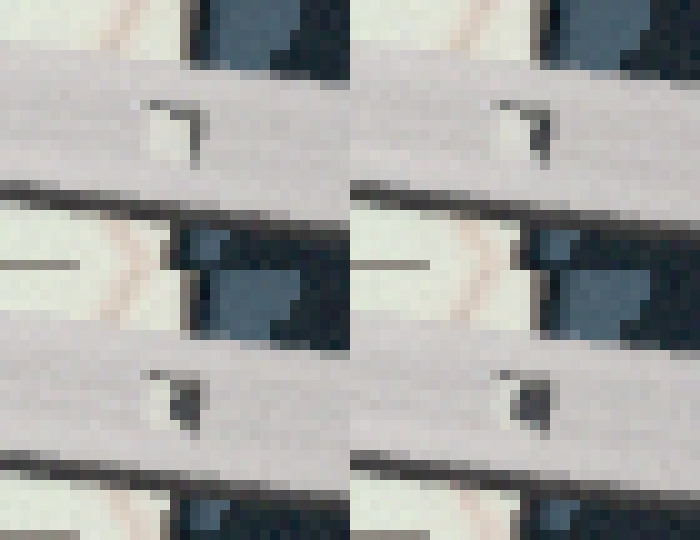

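The four crops show the dark button coming in from the right of the hole at about (180,405) and (530,405), with about 3 mm of bright gap left. I'll continue in 0.5 mm steps with pauses.

```bash

python3 -m creep '{"offset":[[0.0005,0,0],[0,0,0],[0,0,0],[0,0,0]],"dr":[[0,0,0],[0,0,0],[0,0,0],[0,0,0]],"gripper":[-1,-1,-1,-1]}'|grep ft; python3 chk.py 6
python3 -m creep '{"offset":[[0.0005,0,0],[0,0,0],[0,0,0],[0,0,0]],"dr":[[0,0,0],[0,0,0],[0,0,0],[0,0,0]],"gripper":[-1,-1,-1,-1]}'|grep ft; python3 chk.py 7
python3 -c "
from h import *
for s in ['t5','t6','t7']: print(load(s)['color'][203:212,428:438].mean(2).astype(int))"
```

```text
ft_force: [2.0, -7.2, 6.9]
pos 10.272438977861842 F [ 2.  -7.2  6.9] diff 317 3525
ft_force: [1.4, -4.3, 6.5]
pos 11.450081028647558 F [ 1.4 -4.3  6.5] diff 420 5389
[[159 158 159 154 156 157 156 155 156 154]
 [151 152 152 151 156 154 155 155 155 154]
 [153 132  89 113 128 125 126 148 150 151]
 [147 151 158 158  85  81  77 127 150 150]
 [152 155 162 129  48  60  55 123 150 150]
 [152 160 159  99  60  56  54 125 152 150]
 [152 157 161  88  57  58  57 148 150 152]
 [151 154 161 155 128 101  74 150 146 148]
 [156 156 155 156 155 146 120 150 149 148]]
[[158 156 159 158 155 157 154 156 156 154]
 [153 151 152 153 152 154 153 154 153 155]
 [155 131  88 111 123 128 124 148 153 151]
 [147 152 161 157  83  73  75 123 151 147]
 [150 153 164 136  58  54  53 121 149 150]
 [151 158 160  83  58  60  55 122 150 151]
 [150 156 161 104  57  53  58 148 150 151]
 [153 154 160 158 129 104 100 146 147 149]
 [157 156 155 154 152 148 122 151 149 151]]
[[158 158 156 157 156 159 157 154 157 155]
 [153 152 153 154 151 151 155 155 154 154]
 [154 133  88 115 128 125 125 146 152 149]
 [150 149 157 157  74  70  74 124 153 151]
 [152 152 130  52  62  60  61 120 147 149]
 [154 155 122  25  61  59  60 125 149 151]
 [149 153  82  23  44  55  60 150 149 152]
 [150 155 152  79  47  50 100 144 145 148]
 [154 155 154 148 150 144 123 154 151 149]]
```

```bash
python3 -c "
from h import *
for s in ['t6','t7']:
  f=load(s); print(np.array([[at_d(f,u,v)[2]*1000 for u in range(429,437)] for v in range(205,212)]).round(0))"
```

```text
[[169. 166. 169. 169. 167. 170. 170. 170.]
 [170. 165. 163. 164. 164. 165. 167. 168.]
 [172. 164. 164. 165. 168. 165. 169. 168.]
 [169. 164. 164. 165. 163. 165. 169. 168.]
 [163. 160. 165. 163. 164. 164. 167. 170.]
 [166. 166. 165. 162. 163. 162. 169. 168.]
 [169. 169. 172. 167. 169. 171. 168. 168.]]
[[168. 167. 169. 166. 166. 170. 167. 168.]
 [168. 165. 165. 174. 167. 163. 169. 170.]
 [168. 163. 173. 173. 172. 174. 168. 167.]
 [170. 164. 173. 171. 174. 173. 173. 166.]
 [163. 165. 167. 173. 173. 172. 168. 168.]
 [167. 164. 162. 167. 167. 164. 171. 170.]
 [168. 168. 167. 168. 171. 165. 165. 170.]]
```

The button has popped: its depth went from 164 to 173 mm and the friction dropped by 3 N. Next I release, rise, and move beside the lever on its open side with the fingers shut.

```bash

python3 -m creep '{"offset":[[0,0,0],[0,0,0],[0,0,0],[0,0,-0.02],[0,0,-0.03],[0,0,-0.03],[-0.0167,-0.0225,0],[-0.0167,-0.0225,0],[-0.0167,-0.0225,0],[-0.0167,-0.0225,0],[-0.0167,-0.0225,0],[0,0,0],[0,0,0],[0,0,0]],"dr":[[0,0,0],[0,0,0],[0,0,0],[0,0,0],[0,0,0],[0,0,0],[0,0,0],[0,0,0],[0,0,0],[0,0,0],[0,0,0],[0,0,0],[0,0,0],[0,0,0]],"gripper":[0.2,0.2,0.2,0.2,0.2,0.2,0.2,0,-0.5,-1,-1,-1,-1,-1]}'
python3 - <<'E'
from h import *
f=snap('wrist','w3'); g=snap('top','t8')
print(np.array([[at_d(g,u,v)[2]*1000 for u in range(429,437)] for v in range(206,211)]).round(0))
cv2.imwrite('pics/w3b.png',cv2.convertScaleAbs(f['color'],alpha=1.5))
E
```

```text
time: 7.63
tool_pos: [0.4976, 0.0023, 0.287]
orientation: [3.141, -0.0, 1.43]
ft_force: [0.7, 0.6, -0.1]
opening: -0.004
grip_force: 0.0
[[596. 165. 165. 175. 173. 163. 168. 169.]
 [606. 606. 603. 603. 603. 601. 600. 600.]
 [607. 608. 608. 607. 609. 606. 605. 606.]
 [612. 610. 611. 610. 610. 608. 610. 608.]
 [615. 612. 613. 613. 613. 613. 610. 609.]]
```

View pics/w3b.png

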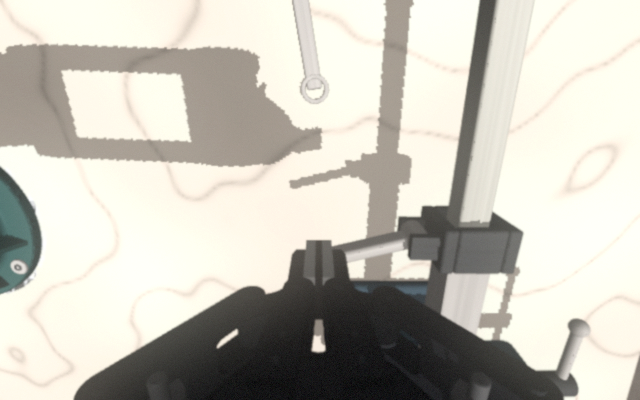

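The fingertips are at (319,245), and the lever bar runs from the collar at (408,238) down-left to (342,253), then passes behind the fingers. I'm checking the clearance.

```bash
python3 - <<'E'
from h import *
f=load('w3'); t=load('top0')
ux=np.array([.143,.9897]);uy=np.array([-.9897,.143]);
C=np.array([.607,-.0325])
V=lambda p:((227+1000*(p[:2]-C)@ux).round(1),(1000*(p[:2]-C)@uy).round(1))
for u,v in((405,234),(405,246),(342,249),(342,261)): print(V(at_z(f,u,v,.161)))
print('collar top',V(at_z(f,484,223,.178)),V(at_z(f,481,248,.178)))
for p in((389,255),(385,222)): print('top',V(at_z(t,*p,.161)))
print('tcp',V(manip.get_obs()['tool_pos']))
E
```

```text
(np.float64(231.8), np.float64(48.3))
(np.float64(221.8), np.float64(47.3))
(np.float64(219.2), np.float64(94.6))
(np.float64(208.8), np.float64(94.3))
collar top (np.float64(248.4), np.float64(1.4)) (np.float64(229.5), np.float64(-0.0))
top (np.float64(205.8), np.float64(117.1))
top (np.float64(222.3), np.float64(44.8))
tcp (np.float64(246.1), np.float64(112.7))
```

```bash

python3 -m creep '{"offset":[[0,0,0.018],[0,0,0.018],[0,0,0.018],[0,0,0.018],[0,0,0],[-0.0075,0,0],[-0.0075,0,0],[-0.0059,0.0013,0],[-0.0059,0.0013,0],[-0.0055,0.0025,0],[-0.0055,0.0025,0],[-0.0048,0.0034,0],[-0.0048,0.0034,0],[-0.0042,0.0044,0],[-0.0042,0.0044,0],[-0.0032,0.0051,0],[-0.0032,0.0051,0],[-0.0021,0.0057,0],[-0.0021,0.0057,0],[0,0,0]],"dr":[[0,0,0],[0,0,0],[0,0,0],[0,0,0],[0,0,0],[0,0,0],[0,0,0],[0,0,0],[0,0,0],[0,0,0],[0,0,0],[0,0,0],[0,0,0],[0,0,0],[0,0,0],[0,0,0],[0,0,0],[0,0,0],[0,0,0],[0,0,0]],"gripper":[-1,-1,-1,-1,-1,-1,-1,-1,-1,-1,-1,-1,-1,-1,-1,-1,-1,-1,-1,-1]}'
python3 - <<'E'
from h import *
ux=np.array([.143,.9897]);uy=np.array([-.9897,.143]);C=np.array([.607,-.0325])
p=manip.get_obs()['tool_pos'][:2]-C; print(227+1000*p@ux,1000*p@uy)
f=snap('wrist','w4')
cv2.imwrite('pics/w4b.png',cv2.convertScaleAbs(f['color'],alpha=1.5))
E
```

```text
time: 9.4
tool_pos: [0.5338, -0.0707, 0.2149]
orientation: [3.14, 0.0, 1.43]
ft_force: [0.1, -0.2, -0.2]
opening: 0.0
grip_force: 0.2
178.77294714831248 66.97053375256462
```

View pics/w4b.png

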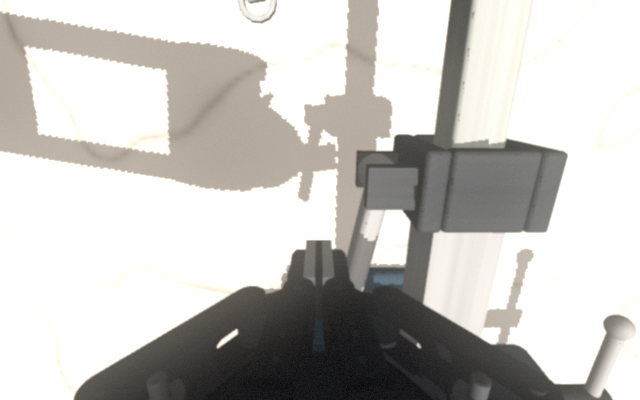

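The lever has swung most of the way; the bar runs from (378,205) to (355,290) beside the fingers. I'll finish the push gently until it meets the stop.

```bash

python3 -m creep '{"offset":[[-0.0007,0.003,0],[-0.0006,0.003,0],[0,0.002,0],[0,0,0]],"dr":[[0,0,0],[0,0,0],[0,0,0],[0,0,0]],"gripper":[-1,-1,-1,-1]}'|egrep 'pos|ft'
python3 -m creep '{"offset":[[0,0.002,0],[0,0,0]],"dr":[[0,0,0],[0,0,0]],"gripper":[-1,-1]}'|egrep 'pos|ft'
python3 -m creep '{"offset":[[0,0.002,0],[0,0,0]],"dr":[[0,0,0],[0,0,0]],"gripper":[-1,-1]}'|egrep 'pos|ft'
```

```text
tool_pos: [0.54, -0.0723, 0.215]
ft_force: [-2.4, -0.8, 0.9]
tool_pos: [0.5404, -0.0724, 0.2148]
ft_force: [-6.3, -0.3, 5.0]
tool_pos: [0.5408, -0.0724, 0.2146]
ft_force: [-11.6, -1.1, 7.7]
```

The force now rises with almost no motion, so the lever is on its stop. I'm backing off, rising and checking.

```bash

python3 -m creep '{"offset":[[0,-0.005,0],[0,-0.015,0],[0,-0.02,0],[0,-0.02,-0.02],[0,0,-0.035],[0,0,-0.035],[0.03,0,-0.02],[0.03,0,0],[0.03,0,0],[0,0,0],[0,0,0]],"dr":[[0,0,0],[0,0,0],[0,0,0],[0,0,0],[0,0,0],[0,0,0],[0,0,0],[0,0,0],[0,0,0],[0,0,0],[0,0,0]],"gripper":[-1,-1,-1,-1,-1,-1,-1,-1,-1,-1,-1]}'
python3 - <<'E'
from h import *
f=snap('wrist','w5'); g=snap('top','t9'); s=snap('scene','s9')
a=cv2.resize(f['color'],(480,300)); b=cv2.resize(s['color'][130:250,110:302],(480,300),interpolation=cv2.INTER_CUBIC)
c=cv2.resize(g['color'][150:290,285:475],(320,236),interpolation=cv2.INTER_CUBIC)
c=cv2.copyMakeBorder(c,0,364,0,0,cv2.BORDER_CONSTANT)
cv2.imwrite('pics/c5.png',cv2.convertScaleAbs(np.hstack([np.vstack([a,b]),c]),alpha=1.4))
E
```

```text
time: 11.03
tool_pos: [0.4978, 0.026, 0.3254]
orientation: [3.139, -0.0, 1.433]
ft_force: [0.4, -0.1, -0.9]
opening: -0.004
grip_force: 0.0
```

View pics/c5.png

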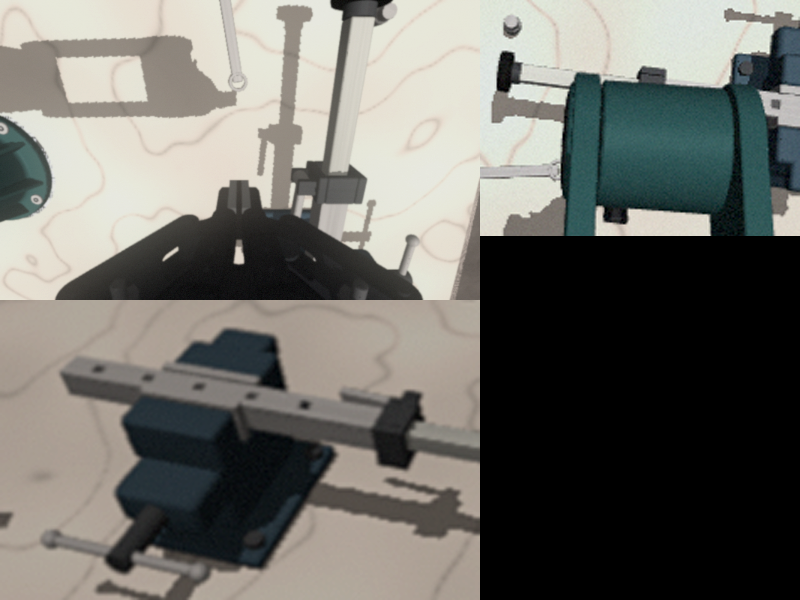

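The lever now lies back along the tube, from (395,402) to (345,390) in the scene crop, and the hole is filled at (305,405). The wrench and socket are where they were. I'll check the lever angle and the button height by numbers.

```bash
python3 - <<'E'
from h import *
s=load('s9')
ux=np.array([.143,.9897]);uy=np.array([-.9897,.143]);C=np.array([.607,-.0325])
V=lambda p:((227+1000*(p[:2]-C)@ux).round(1),(1000*(p[:2]-C)@uy).round(1),(p[2]*1000).round(0))
q=lambda x,y:(110+x*.4,130+(y-300)*.4)
for n,x,y,z in(('tip',344,391,.161),('root',388,400,.161),('tubeA',66,370-6,.168),('tubeB',370,420,.168),('btn',305,405,.172)): print(n,V(at_z(s,*q(x,y),z)),V(at_d(s,*q(x,y))))
x=s['color'][150:182,225:285]; print(V(at_d(s,231,171)))
cv2.imwrite('pics/c6.png',cv2.convertScaleAbs(cv2.resize(x,(780,416),interpolation=cv2.INTER_NEAREST),alpha=1.5))
E
```

```text
tip (np.float64(149.8), np.float64(39.4), np.float64(161.0)) (np.float64(148.9), np.float64(40.9), np.float64(160.0))
root (np.float64(201.6), np.float64(36.9), np.float64(161.0)) (np.float64(212.3), np.float64(16.6), np.float64(179.0))
tubeA (np.float64(-168.3), np.float64(-0.8), np.float64(168.0)) (np.float64(-371.7), np.float64(178.2), np.float64(-0.0))
tubeB (np.float64(200.1), np.float64(-5.6), np.float64(168.0)) (np.float64(199.9), np.float64(-5.3), np.float64(168.0))
btn (np.float64(127.4), np.float64(-4.4), np.float64(172.0)) (np.float64(124.8), np.float64(-0.6), np.float64(168.0))
(np.float64(121.3), np.float64(1.1), np.float64(170.0))
```

View pics/c6.png

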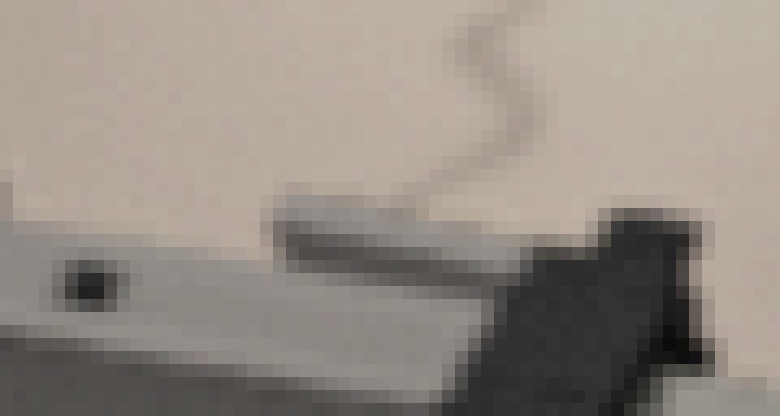

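The enlarged crop shows the bar parallel to the tube, from (280,205) to (510,245), and the dark button filling the hole at (90,285). The tip sits at y ≈ 40 mm against the pin's 38 mm, which agrees with fully shut. I'm handing in.

```bash
python3 -c "
from workcell import manip; print(manip.sign_off())"
```

```text
the job is handed in; nothing more can be done
None
```

I drew the tube out about 11 mm until the button popped up through the next hole, then swung the clamp lever shut to its stop, let go and backed clear, and handed the job in at about 11 s without touching the wrench, socket or can.

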